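# Load the keyed cartridge into its slotted seat

## Task

Load the sample preparation bench: take the cartridge that has a lug sticking out at its foot and lower it (do not drop it) into the white seat block whose well has a slot in its side, turned so that the lug goes into the slot and the cartridge stands upright, fully home on the well's floor. Then let go of it, and leave the same-sized cartridge without a lug where it stands.

Things in the scene. Friction and masses are not known exactly. Their poses are not given: they have to be found in the camera images.
- keyed_center (a point): Loose upright cartridge, 105 mm tall: round aluminium sleeve 48 mm across and 67 mm tall under a white block cap 36 (x) x 30 (y) x 38 mm; grip it by the cap's sides facing +y and -y. At its foot a lug 20 mm wide, 20 mm tall sticks out along +x to 46 mm from the axis. Point: on the axis half-way up, 33.5 mm below the cap's middle; z up, x out through the lug (away from the robot).
- seat_floor (a point): Fixed white block 102 (x) x 88 x 35 mm tall with an eight-sided well 62 mm across, 25 mm deep, and a slot 32 mm wide, as deep, from the well out through its +x side, both floored with black rubber. Point: centre of the well's floor, 10 mm above the table; z up, x out along the slot (away from the robot). Fully home, the cartridge's centre is 52.5 mm above it. A like block with no slot is not the seat.
- plain_center (a point): The plain cartridge, loose and upright: materials and sizes as the keyed one (48 mm across, 105 mm tall) but no lug; leave it where it stands. Point: on its axis half-way up. A third, squat cartridge (80 mm tall, no lug) also stands nearby.
Not all that is in view belongs to the job. What is shaped like the part that bears seat_floor but blue or orange is not meant. Leave any purple look-alike of the part that bears keyed_center alone.

How it is judged (in metres and radians):
On the way:
1. the keyed cartridge is lifted clear of the table (height (world z) of keyed_center above 0.105 m), for 0.1 s.
At the end, for the whole second after the job is handed in: The keyed cartridge stands at rest, upright within 7 degrees, on the slotted seat's floor: centre 45 to 60 mm above the floor point, axis within 14 mm of the well's, lug in the slot (within 26 degrees of its direction); the plain cartridge is within 30 mm of where it stood (horizontal distance between keyed_center and seat_floor below 0.014 m and z of keyed_center in the frame of seat_floor between 0.045 and 0.06 m and angle between the x axis of keyed_center and the x axis of seat_floor, either way round below 0.45 rad and angle between keyed_center's own z axis and vertical below 0.12 rad and linear speed of keyed below 0.02 m/s and distance of plain_center from where it was at the start of the episode below 0.03 m); the robot touches nothing.
It fails at once if the keyed cartridge is dropped into or onto the seat (faster than 0.7 m/s there, a fall of some 25 mm) (horizontal distance between keyed_center and seat_floor below 0.04 m and z of keyed_center in the frame of seat_floor below 0.12 m and linear speed of keyed above 0.7 m/s).
It also fails if it takes over 42 s, if anything falls off the work surface, if the arm or the gripper's body presses on something with over 40 N, if the wrist force passes 120 N, or if a joint passes its speed limit or range.

## Robot

A 7-joint arm with a two-finger parallel gripper is mounted at the origin on the work surface. World frame = base frame: x ahead of the robot, y to its left, z up, the work surface at z = 0. Lengths are in m, angles in degrees, forces in N, time in s.
With the tool pointing down it reaches from about 0.425 to 0.875 m from the base axis. Payload 8.4 kg.
Tool frame: the origin (TCP) lies where the fingers leave the gripper's body, on its centre line; the fingertips stand 70 mm ahead of it and the grasp point (between the pads) lies 51 mm ahead of it; z points along the fingers, y is the line along which they close (so a half turn about z gives the same grasp; the last joint's range is limited). The gripper opens to 87 mm and grips with 3 to 60 N. Pads are 19 mm wide; open, the fingers measure 117 mm over their backs; the gripper's body (75 mm by 190 mm) begins 51 mm behind the grasp point.
Start: joints at [64.045, 19.091, 2.286, 83.961, -0.768, 76.965, -3.352], TCP at [0.225, -0.61, 0.292] pointing down, gripper open.
Joint ranges: [-147.57, 147.57], [-21.85, 119.76], [-74.77, 79.35], [14.55, 137.4], [-85.83, 265.84], [4.83, 119.75], [-152.11, 152.11]. Speed limits (degrees/s): [127.2, 127.2, 159.86, 159.86, 180, 180, 180].

## Interface

Orientations are given as a 3x3 rotation matrix whose columns are the frame's x, y, z axes.
In Python, from plant import monitor, capture, job, nets gives the robot as it stands.
- The arm moves only by the tool send_rows, never from a script. Its argument "increments" is a list of rows, each a list of 7 numbers: the turn, a rotation vector about the tool's x, y, z in rad, then the shift along the tool's x, y, z in m, then the closure, from 0 (fully open) to 1 (shut). In form: [[ax, ay, az, dx, dy, dz, fingers], ...]. A call has 1 to 20 rows; each row shifts and turns the commanded pose from where the row before left it, along the tool's axes as they then stand; what a row does not reach is not made up. A row lasts 1/10 s, in which the tool goes at most 50 mm and 8.59 degrees, less where a joint would pass 70% of its speed; a pose out of reach is approached as far as the arm can. A call is refused whole if a number of a shift passes 0.05 or a number of a turn 0.15, either way. A call with a gripper value outside its range is refused whole. The fingers move at their own pace and stop on an object; the grip force is fixed at half the most. Time passes only in rows, so rows that do not move let the fingers close. It gives the time, the measured TCP pose, the force, the opening and the grip force at its end, in the units of the state.
- monitor.state(): the state, without advancing time (a new reading comes with each control period).
- capture(name): name is "side" or "top"; returns a dict with "img" (400x640x3 uint8, blue, green, red), "intrinsics" (3x3 intrinsics, pixels), "k1" (the pictures are not rectified: a ray, as slopes to the right and down, at radius r is drawn at 1 + k1 r^2 times it, then the intrinsics apply), "R" (3x3) and "t" (3): a world point X has camera coordinates R X + t. Camera axes: x right, y down, z forward; pixel columns grow to the right and rows downward; lengths in m; the calibration is good to about 2 mm. A picture is of the moment at which its call begins. There is no depth.
- job.hand_in(): hands the job in; it is judged then, once.
Trained networks look in a picture, given as the dict that the camera call returned (one of the last four; its "shot" number tells which), for a name from the list of things; names that differ only in an ending like _2 or _b are one class to them, and where a whole thing is asked for, a point or a joint stands for the part that bears it (a point fixed in the world has none). Each returns a list of dicts, best first, with "conf" (0 to 1); they miss things now and then, are a little off and sometimes report something else, mostly with a low value. They report only what shows in the picture. A call takes as long as a camera call. They do not tell look-alikes from the thing itself.
- nets.outline_of(label, picture): "region" (400x640 bool, what is visible of it) and "bbox" ([left, top, right, bottom] in pixels, round what is visible of it).
- nets.mark_of(label, picture): "pixel" ([column, row] in pixels: a listed point, or the origin of a listed thing).
The state is a dict: "clock": time; "joint_positions": joint angles; "joint_velocities": joint speeds; "joint_torque": joint torques, N m; "tcp_pos": TCP position; "ee_rot": TCP orientation; "ft_force": force on the tool from outside, world axes, zero at the start; "wrist_torque": the same for the moment, N m; "gripper_width": finger opening in m; "gripper_force": force on a finger pad.
Only numpy, scipy, OpenCV 4.12 (cv2) and the standard library are available. Lean on these libraries where they do the work, as an engineer would, in place of code of your own. Each camera call takes 0.05 s, during which the arm holds its last target. There are 200 camera calls.

## Working session

There is one attempt and no reset: what is moved stays moved. The work goes in short steps, Python scripts to look and compute and a tool call to move; the robot and the scene stay as the last step left them, time stands still between calls to the robot, and variables do not carry over. Pictures are saved under pics/ and viewed, at most 10 in all, crops included, and the job is handed in when it is done.

Besides the shell and the picture viewer there is one more tool, called after "Emit:" as a command line: name --pt "numbers of a row" for each row, then --argument value for the rest. send_rows: Moves the arm, as the interface text tells. Its arguments: {"type":"object","properties":{"increments":{"type":"array","items":{"type":"array","items":{"type":"number"}}}},"required":["increments"]}

```bash
mkdir -p pics
cat > h.py <<'E'
import numpy as np, cv2
from plant import monitor, capture, job, nets
def ray(c,px):
    K=np.array(c["intrinsics"],float);R=np.array(c["R"]);t=np.array(c["t"])
    d=np.array([(px[0]-K[0,2])/K[0,0],(px[1]-K[1,2])/K[1,1]]);u=d.copy()
    for _ in range(20): u=d/(1+c["k1"]*(u@u))
    return -R.T@t, R.T@np.array([u[0],u[1],1.])
def atz(c,px,z):
    o,d=ray(c,px); return o+d*(z-o[2])/d[2]
def proj(c,X):
    K=np.array(c["intrinsics"],float);p=np.array(c["R"])@np.array(X)+np.array(c["t"]);u=p[:2]/p[2]
    u=u*(1+c["k1"]*(u@u)); return np.array([K[0,0]*u[0]+K[0,2],K[1,1]*u[1]+K[1,2]])
E
python3 - <<'E'
from h import *
np.set_printoptions(precision=3,suppress=True)
zz={"keyed_center":.0525,"seat_floor":.01,"plain_center":.0525}
for n in("side","top"):
    c=capture(n);cv2.imwrite(f"pics/{n}0.png",c["img"]);print(n,"cam",ray(c,[320,200]))
    for k in zz:
        for m in nets.mark_of(k,c): print(k,round(m["conf"],2),np.array(m["pixel"]),atz(c,m["pixel"],zz[k])[:2])
s=monitor.state();print(s["tcp_pos"],s["ee_rot"],s["clock"])
E
```

```text
side cam (array([0.245, 0.583, 0.6  ]), array([ 0.311, -0.72 , -0.62 ]))
keyed_center 0.89 [338.  288.3] [0.384 0.178]
keyed_center 0.83 [300.4 246.8] [0.495 0.108]
seat_floor 0.82 [412.5 178.7] [ 0.336 -0.295]
seat_floor 0.81 [385.5 244.9] [ 0.338 -0.009]
seat_floor 0.67 [351.1 196.9] [ 0.47  -0.147]
plain_center 0.95 [229.9 254.2] [0.62  0.184]
top cam (array([ 0.345, -0.035,  0.992]), array([ 0.111,  0.01 , -0.994]))
keyed_center 0.93 [221.4 234. ] [0.377 0.172]
seat_floor 0.94 [376.4 191.7] [ 0.473 -0.145]
seat_floor 0.94 [440.5 255.5] [ 0.341 -0.278]
seat_floor 0.55 [310.5 255.2] [ 0.337 -0.007]
plain_center 0.91 [218.6 122.9] [0.608 0.188]
[ 0.225 -0.61   0.292] [[ 0.938  0.346 -0.   ]
 [ 0.346 -0.938  0.   ]
 [-0.    -0.    -1.   ]] 0.4
```

View pics/side0.png

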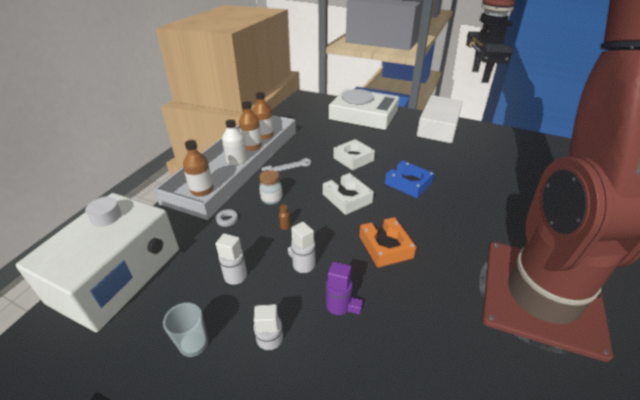

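View pics/top0.png

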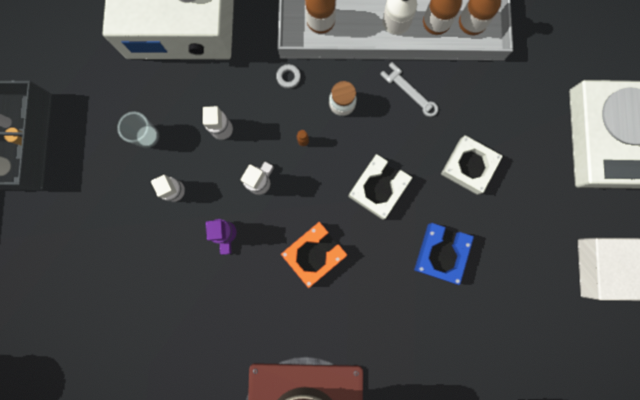

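The top view shows the keyed cartridge candidates: white with a lug at (256,178), purple look-alike at (221,234), and lug-free white ones at (215,122) and (167,187). The seat candidates are white slotted (380,187), white unslotted (473,165), orange (314,255) and blue (445,255). I choose the white lugged cartridge and the white slotted seat, and will check both in one close crop.

Run:
```python
from h import *
np.set_printoptions(precision=3,suppress=True)
c=capture("top");im=c["img"]
a=cv2.resize(im[145:205,225:295],None,fx=5.5,fy=5.5,interpolation=cv2.INTER_CUBIC)
b=cv2.resize(im[145:225,340:420],None,fx=5,fy=5,interpolation=cv2.INTER_CUBIC)
o=np.zeros((400,790,3),np.uint8);o[:a.shape[0],:a.shape[1]]=a;o[:,390:790]=b
cv2.imwrite("pics/crop.png",o)
for n,l in(("top",("keyed_center","seat_floor")),):
  for k in l:
    for m in nets.outline_of(k,c): 
        r=np.array(m["region"]).astype(np.uint8);print(k,m["conf"],m["bbox"])
for p in([256,178],[380,187]): print(atz(c,p,.105),atz(c,p,.035))
```

```text
keyed_center 0.96 [239.7, 161.4, 273.9, 193.5]
keyed_center 0.87 [207.8, 222.0, 231.7, 252.4]
seat_floor 0.85 [281.2, 221.1, 345.2, 288.7]
seat_floor 0.82 [415.9, 221.9, 472.1, 285.1]
seat_floor 0.65 [347.7, 154.3, 410.7, 217.7]
[0.484 0.098 0.105] [0.495 0.109 0.035]
[ 0.47  -0.141  0.105] [ 0.48  -0.15   0.035]
```

View pics/crop.png

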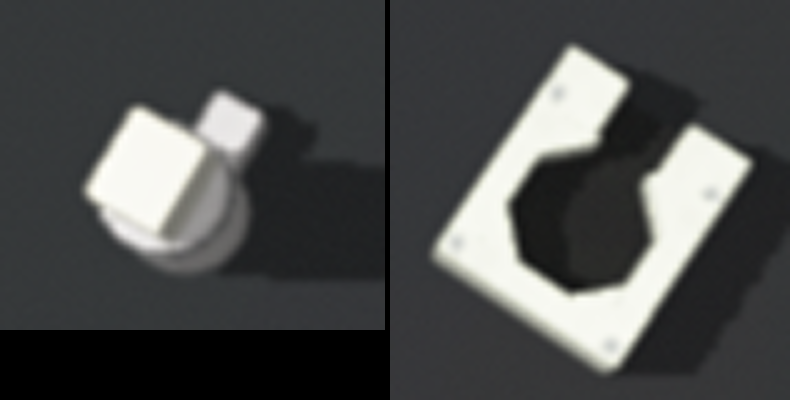

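The crop confirms both choices. The lug is top right of the cap at about (266,167), and the seat's slot opens to the upper right at about (393,166). Next I'll work out the poses from the corners.

Run:
```python
from h import *
np.set_printoptions(precision=4,suppress=True)
c=capture("top")
def W(pts,z,off,s): return np.array([atz(c,(np.array(p,float)+.5)/s-.5+off,z)[:2] for p in pts])
A=W([(138,105),(210,150),(160,234),(85,188)],.105,(225,145),5.5)
B=W([(182,43),(362,162),(225,362),(45,250)],.035,(340,145),5)
for n,P in(("cap",A),("seat",B)):
    x=(P[0]+P[1]-P[2]-P[3])/2; y=(P[0]+P[3]-P[1]-P[2])/2
    print(n,P.mean(0),"len x,y",np.linalg.norm(x),np.linalg.norm(y),"yaw",np.degrees(np.arctan2(x[1],x[0])),np.degrees(np.arctan2(-y[0],y[1])))
L=W([(222,91),(265,119),(242,160)],.02,(225,145),5.5);print("lug tip mid",(L[0]+L[1])/2)
for k,z in(("keyed_center",.0525),("seat_floor",.01)):
    for m in nets.mark_of(k,c): print(k,m["conf"],m["pixel"],atz(c,m["pixel"],z)[:2])
cs=capture("side")
for n,p in(("key",(*A.mean(0),.105)),("seat",(*B.mean(0),.035))): print(n,proj(cs,p))
cv2.imwrite("pics/s2.png",cv2.resize(cs["img"][160:290,270:400],None,fx=4.5,fy=4.5,interpolation=cv2.INTER_CUBIC))
s=monitor.state();print(s["joint_positions"],s["tcp_pos"],s["clock"],s["gripper_width"])
```

```text
cap [0.4894 0.107 ] len x,y 0.03458217101611689 0.030928358852728086 yaw -29.750441225373077 -30.879852680911487
seat [ 0.4836 -0.1502] len x,y 0.10314080854488356 0.08822095110385741 yaw -33.43845030691001 -32.45262920930868
lug tip mid [0.5289 0.0845]
keyed_center 0.76 [221.1, 231.7] [0.3817 0.1732]
keyed_center 0.57 [253.0, 180.5] [0.4873 0.112 ]
seat_floor 0.73 [443.0, 258.0] [ 0.3361 -0.2835]
seat_floor 0.69 [375.6, 190.0] [ 0.477  -0.1431]
seat_floor 0.66 [309.1, 257.0] [ 0.3337 -0.0044]
key [302.0969 228.8312]
seat [346.945  187.4545]
[64.0461 19.0887  2.285  83.9602 -0.767  76.9662 -3.3501] [ 0.2252 -0.6097  0.2923] 0.75 0.08718430468708646
```

Emit:
send_rows --pt "0 0 0 0.0365 -0.0196 0 0" --pt "0 0 0 0.0365 -0.0196 0 0" --pt "0 0 0 0.0365 -0.0196 0 0" --pt "0 0 0 0.0365 -0.0196 0 0" --pt "0 0 0 0.0365 -0.0196 0 0" --pt "0 0 0 0.0365 -0.0196 0 0" --pt "0 0 0 0.0365 -0.0196 0 0" --pt "0 0 0 0.0365 -0.0196 0 0" --pt "0 0 0 0.0365 -0.0196 0 0" --pt "0 0 0 0.0365 -0.0196 0 0" --pt "0 0 0 0.0131 -0.0386 0 0" --pt "0 0 0 0.0131 -0.0386 0 0" --pt "0 0 0 0.0131 -0.0386 0 0" --pt "0 0 0 0.0131 -0.0386 0 0" --pt "0 0 0 0.0131 -0.0386 0 0" --pt "0 0 0 0.0131 -0.0386 0 0" --pt "0 0 0 0.0131 -0.0386 0 0" --pt "0 0 0 0.0131 -0.0386 0 0" --pt "0 0 0 0.0131 -0.0386 0 0" --pt "0 0 0 0.0131 -0.0386 0 0"

```text
clock: 2.75
tcp_pos: [0.4885, 0.1096, 0.2926]
ee_rot: [[0.938, 0.346, 0.001], [0.346, -0.938, -0.0], [0.001, 0.0, -1.0]]
ft_force: [1.3, 0.5, 1.5]
gripper_width: 0.0871
gripper_force: 0.0
```

Emit:
send_rows --pt "0 0 -0.15 0 0 0 0" --pt "0 0 -0.15 0 0 0 0" --pt "0 0 -0.15 0 0 0 0" --pt "0 0 -0.15 0 0 0 0" --pt "0 0 -0.15 0 0 0 0" --pt "0 0 -0.15 0 0 0 0" --pt "0 0 -0.15 0 0 0 0" --pt "0 0 -0.15 0 0 0 0" --pt "0 0 -0.15 0 0 0 0" --pt "0 0 -0.15 0 0 0 0" --pt "0 0 -0.15 0 0 0 0" --pt "0 0 -0.15 0 0 0 0" --pt "0 0 -0.15 0 0 0 0" --pt "0 0 -0.15 0 0 0 0" --pt "0 0 -0.15 0 0 0 0" --pt "0 0 0 0 0 0 0"

```text
clock: 4.35
tcp_pos: [0.4889, 0.108, 0.2924]
ee_rot: [[-0.86, 0.51, 0.0], [0.51, 0.86, -0.0], [-0.0, 0.0, -1.0]]
ft_force: [0.1, -0.0, 0.2]
gripper_width: 0.0869
gripper_force: 0.0
```

```bash
cat >> h.py <<'E'
def go(x,y,z,yaw):
    s=monitor.state();R=np.array(s["ee_rot"]);p=np.array(s["tcp_pos"])
    cur=np.degrees(np.arctan2(R[1,0],R[0,0]));a=np.radians(yaw)
    T=np.array([[np.cos(a),np.sin(a),0],[np.sin(a),-np.cos(a),0],[0,0,-1]]).T.T
    rv=cv2.Rodrigues(R.T@T)[0].ravel()
    print("tcp",p,"yaw",cur,"turn",rv,"shift now-axes",R.T@(np.array([x,y,z])-p),"after-turn axes",T.T@(np.array([x,y,z])-p),"clk",s["clock"],"w",s["gripper_width"],s["gripper_force"],"F",s["ft_force"])
E
python3 - <<'E'
from h import *
np.set_printoptions(precision=4,suppress=True)
go(.489,.107,.137,149.7);print(monitor.state()["joint_positions"])
c=capture("top");cv2.imwrite("pics/t3.png",c["img"])
c=capture("side");cv2.imwrite("pics/s3.png",cv2.resize(c["img"][130:330,200:440],None,fx=3,fy=3))
E
```

```text
tcp [0.4889 0.108  0.2924] yaw 149.3281765284368 turn [ 0.0001  0.0003 -0.0065] shift now-axes [-0.0006 -0.0008  0.1554] after-turn axes [-0.0006 -0.0008  0.1554] clk 4.35 w 0.08692344359138143 0.0 F [ 0.1236 -0.0439  0.1734]
[ 18.3231   4.0117 -37.1106 102.6731   2.5231  74.1246  39.9183]
```

View pics/s3.png

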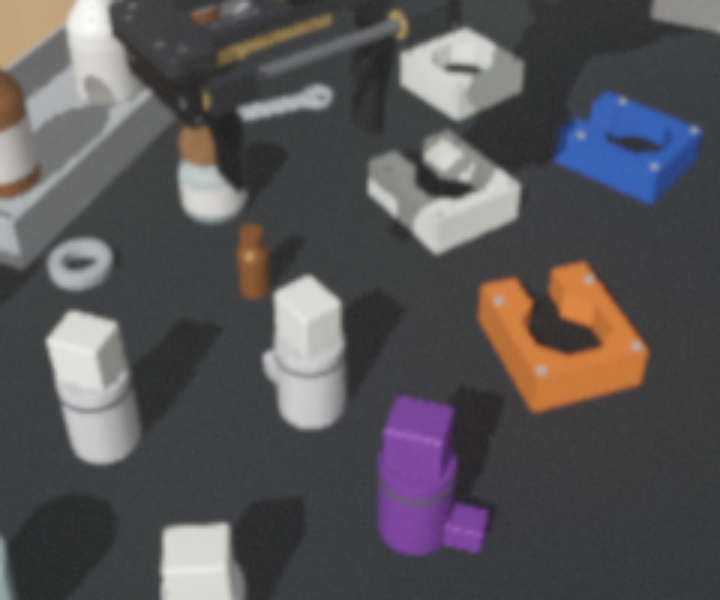

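The fingers straddle the lugged white cartridge, centred at about (310,350) in this crop. The path down is clear.

Emit:
send_rows --pt "0 0 -0.0065 -0.0006 -0.0008 0.02 0" --pt "0 0 0 0 0 0.025 0" --pt "0 0 0 0 0 0.025 0" --pt "0 0 0 0 0 0.025 0" --pt "0 0 0 0 0 0.025 0" --pt "0 0 0 0 0 0.02 0" --pt "0 0 0 0 0 0.01 0" --pt "0 0 0 0 0 0 0" --pt "0 0 0 0 0 0 1" --pt "0 0 0 0 0 0 1" --pt "0 0 0 0 0 0 1" --pt "0 0 0 0 0 0 1" --pt "0 0 0 0 0 0 1" --pt "0 0 0 0 0 0 1" --pt "0 0 0 0 0 0 1" --pt "0 0 0 0 0 0 1" --pt "0 0 0 0 0 0 1" --pt "0 0 0 0 0 0 1"

```text
clock: 6.25
tcp_pos: [0.489, 0.1072, 0.1423]
ee_rot: [[-0.862, 0.507, 0.0], [0.507, 0.862, 0.0], [0.0, 0.0, -1.0]]
ft_force: [0.6, 0.5, 0.2]
gripper_width: 0.0298
gripper_force: 29.7
```

Emit:
send_rows --pt "0 0 0 0 0 -0.01 1" --pt "0 0 0 0 0 -0.02 1" --pt "0 0 0 0 0 -0.02 1" --pt "0 0 0 0 0 -0.02 1" --pt "0 0 0 0 0 -0.02 1" --pt "0 0 0 0 0 -0.01 1" --pt "0 0 0 0 0 0 1" --pt "0 0 0 0 0 0 1"

```text
clock: 7.05
tcp_pos: [0.4886, 0.1069, 0.2417]
ee_rot: [[-0.862, 0.507, -0.001], [0.507, 0.862, -0.0], [0.0, -0.001, -1.0]]
ft_force: [-0.4, 0.5, -3.0]
gripper_width: 0.0298
gripper_force: 29.6
```

Run:
```python
from h import *
np.set_printoptions(precision=4,suppress=True)
go(.4777,-.1464,.242,147.05)
```

```text
tcp [0.4886 0.1069 0.2417] yaw 149.55307546988286 turn [-0.0005 -0.0005  0.0437] shift now-axes [-0.119  -0.2239 -0.0002] after-turn axes [-0.1286 -0.2185 -0.0003] clk 7.05 w 0.02979887814265614 29.643252980313264 F [-0.394   0.5436 -3.0118]
```

Emit:
send_rows --pt "0 0 0.0437 0 0 0 1" --pt "0 0 0 -0.0066 -0.0115 0 1" --pt "0 0 0 -0.012 -0.02 0 1" --pt "0 0 0 -0.015 -0.025 0 1" --pt "0 0 0 -0.015 -0.025 0 1" --pt "0 0 0 -0.015 -0.025 0 1" --pt "0 0 0 -0.015 -0.026 0 1" --pt "0 0 0 -0.015 -0.026 0 1" --pt "0 0 0 -0.015 -0.025 0 1" --pt "0 0 0 -0.012 -0.02 0 1" --pt "0 0 0 -0.008 -0.015 0 1" --pt "0 0 0 0 0 0 1" --pt "0 0 0 0 0 0 1" --pt "0 0 0 0 0 0 1"

```text
clock: 8.45
tcp_pos: [0.4779, -0.1451, 0.2417]
ee_rot: [[-0.84, 0.543, -0.001], [0.543, 0.84, 0.001], [0.001, 0.0, -1.0]]
ft_force: [-0.9, 0.5, -2.2]
gripper_width: 0.0302
gripper_force: 29.6
```

Run:
```python
from h import *
np.set_printoptions(precision=4,suppress=True)
go(.4777,-.1464,.242,147.05)
c=capture("side");a=cv2.resize(c["img"][80:250,280:440],None,fx=2.4,fy=2.4,interpolation=cv2.INTER_CUBIC)
t=capture("top");b=cv2.resize(t["img"][130:250,330:450],None,fx=3.4,fy=3.4,interpolation=cv2.INTER_CUBIC)
cv2.imwrite("pics/p4.png",np.hstack([a,b[:408,:400]]))
p=np.array(monitor.state()["tcp_pos"])
print("grasp axis foot expected side px",proj(c,[p[0],p[1],.1]),"well centre rim",proj(c,[.4777,-.1464,.035]))
for m in nets.mark_of("keyed_center",c)[:2]: print(m["conf"],m["pixel"], proj(c,[p[0],p[1],p[2]-.0895]))
for m in nets.mark_of("seat_floor",c)[:4]: print(m["conf"],m["pixel"])
```

```text
tcp [ 0.4779 -0.1451  0.2417] yaw 147.12888457924717 turn [ 0.0001 -0.0012  0.0014] shift now-axes [-0.0005 -0.0012 -0.0003] after-turn axes [-0.0005 -0.0012 -0.0003] clk 8.45 w 0.030157975067774942 29.643912047613412 F [-0.9314  0.4555 -2.1826]
grasp axis foot expected side px [349.4342 168.1391] well centre rim [348.5976 188.7644]
0.96 [348.9, 151.2] [350.4184 149.9317]
0.55 [336.8, 287.0] [350.4184 149.9317]
0.82 [350.1, 197.2]
0.7 [384.1, 244.5]
0.64 [412.4, 184.7]
```

View pics/p4.png

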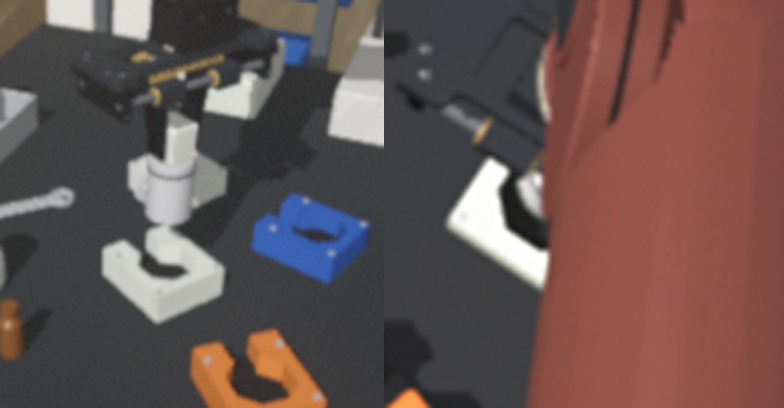

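The cartridge hangs upright above the white seat. Its foot is near (168,215) in the left crop, over the well at (165,265), with the lug facing the slot. I'll lower it in stages and check the force.

Emit:
send_rows --pt "0 0 0 -0.0005 -0.0012 0.01 1" --pt "0 0 0 0 0 0.015 1" --pt "0 0 0 0 0 0.015 1" --pt "0 0 0 0 0 0.01 1" --pt "0 0 0 0 0 0.008 1" --pt "0 0 0 0 0 0.006 1" --pt "0 0 0 0 0 0.006 1" --pt "0 0 0 0 0 0 1" --pt "0 0 0 0 0 0 1"

```text
clock: 9.55
tcp_pos: [0.478, -0.1475, 0.1725]
ee_rot: [[-0.839, 0.544, 0.0], [0.544, 0.839, -0.0], [-0.0, 0.0, -1.0]]
ft_force: [0.2, -0.4, -3.0]
gripper_width: 0.03
gripper_force: 29.6
```

Emit:
send_rows --pt "0 0 0 0 0 0.004 1" --pt "0 0 0 0 0 0.004 1" --pt "0 0 0 0 0 0.004 1" --pt "0 0 0 0 0 0.003 1" --pt "0 0 0 0 0 0.002 1" --pt "0 0 0 0 0 0.001 1" --pt "0 0 0 0 0 0.001 1" --pt "0 0 0 0 0 0 1" --pt "0 0 0 0 0 0 1"

```text
clock: 10.45
tcp_pos: [0.4779, -0.1475, 0.1534]
ee_rot: [[-0.839, 0.544, 0.0], [0.544, 0.839, -0.0], [-0.0, 0.0, -1.0]]
ft_force: [0.6, -0.8, -3.4]
gripper_width: 0.0298
gripper_force: 29.6
```

Emit:
send_rows --pt "0 0 0 0 0 0.0006 1" --pt "0 0 0 0 0 0.0006 1" --pt "0 0 0 0 0 0 1" --pt "0 0 0 0 0 0 1"

```text
clock: 10.85
tcp_pos: [0.4779, -0.1475, 0.1523]
ee_rot: [[-0.839, 0.544, 0.0], [0.544, 0.839, -0.0], [-0.0, 0.0, -1.0]]
ft_force: [0.1, 0.5, -0.1]
gripper_width: 0.0294
gripper_force: 29.6
```

The weight is off the wrist, so it stands on the floor. Now I'll release and rise.

Emit:
send_rows --pt "0 0 0 0 0 0 0.5" --pt "0 0 0 0 0 0 0.3" --pt "0 0 0 0 0 0 0" --pt "0 0 0 0 0 0 0" --pt "0 0 0 0 0 0 0" --pt "0 0 0 0 0 0 0" --pt "0 0 0 0 0 0 0" --pt "0 0 0 0 0 -0.01 0" --pt "0 0 0 0 0 -0.02 0" --pt "0 0 0 0 0 -0.03 0" --pt "0 0 0 0 0 -0.03 0" --pt "0 0 0 0 0 -0.03 0" --pt "0 0 0 0 0 -0.02 0" --pt "0 0 0 0 0 0 0" --pt "0 0 0 0 0 0 0"

```text
clock: 12.35
tcp_pos: [0.4778, -0.1475, 0.2925]
ee_rot: [[-0.839, 0.544, 0.001], [0.544, 0.839, -0.0], [-0.001, 0.0, -1.0]]
ft_force: [0.4, 0.5, -0.7]
gripper_width: 0.0869
gripper_force: 0.0
```

Run:
```python
from h import *
np.set_printoptions(precision=4,suppress=True)
c=capture("side");cv2.imwrite("pics/p5.png",cv2.resize(c["img"][130:250,200:440],None,fx=3.2,fy=3.2,interpolation=cv2.INTER_CUBIC))
for m in nets.mark_of("keyed_center",c)[:2]: print(m["conf"],m["pixel"], atz(c,m["pixel"],.0625),proj(c,[.4777,-.147,.0625]))
for m in nets.mark_of("plain_center",c)[:2]: print(m["conf"],m["pixel"])
s=monitor.state();print(s["tcp_pos"],s["gripper_width"],s["ft_force"])
```

```text
0.93 [348.3, 180.4] [ 0.4792 -0.1446  0.0625] [349.1516 180.0434]
0.61 [336.8, 287.0] [0.3842 0.1837 0.0625] [349.1516 180.0434]
0.56 [227.3, 255.0]
[ 0.4773 -0.1474  0.2911] 0.08723112605778888 [-1.5213 -0.1881 -0.0369]
```

View pics/p5.png

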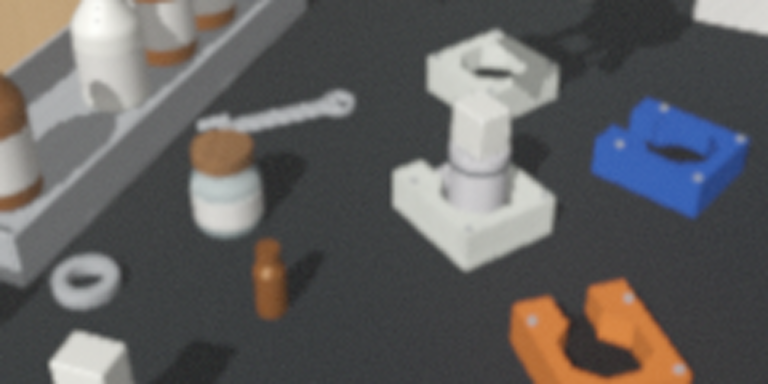

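The cartridge stands upright in the white slotted seat at about (478,160) in the crop. The gripper is clear, and the plain cartridge has not moved.

```bash
python3 -c "
from plant import job
print(job.hand_in())"
```

```text
the job is handed in; nothing more can be done
None
```

I lowered the keyed cartridge into the white slotted seat with its lug in the slot, let go of it and handed the job in; it stands upright on the well floor, the plain cartridge was not disturbed, and no verdict was returned.

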